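# Put the optics bench parts back in their trays

### The arm

A 6-joint arm with a two-finger parallel gripper is mounted at the origin on the work surface. World frame = base frame: x ahead of the robot, y to its left, z up, the work surface at z = 0. Lengths are in m, angles in rad, forces in N, time in s.
With the tool pointing down it reaches from about 0.325 to 1 m from the base axis. Payload 5.1 kg.
Tool frame: the origin (TCP) lies at the very end of the fingers, on their centre line; the grasp point (between the pads) lies 19 mm behind it; z points along the fingers, y is the line along which they close (so a half turn about z gives the same grasp; the last joint's range is limited). The gripper opens to 85 mm and grips with 20 to 120 N. Pads are 22 mm wide; open, the fingers measure 114 mm over their backs; the gripper's body (76 mm by 85 mm) begins 54 mm behind the grasp point. The pads swing forward as they close: fully open they stand 13 mm farther back than shut.
Start: joints at [1.131, 0.124, 1.65, -0, 1.367, -0.083], TCP at [0.227, 0.609, 0.209] pointing down, gripper open.
Joint ranges: [-2.61, 2.61], [-1.02, 2.33], [0.03, 2.71], [-1.35, 4.49], [0.32, 2.68], [-2.91, 2.91]. Speed limits (rad/s): [2.57, 2.57, 3.14, 3.14, 3.14, 3.14].

### API

Orientations are given as a 3x3 rotation matrix whose columns are the frame's x, y, z axes.
In Python, from cell import manip gives the robot as it stands. The module is installed in compiled form; this text tells all that it offers.
- The arm moves only by the tool send_rows, never from a script. Its argument "deltas" is a list of rows, each a list of 2 entries, a list of its own where there are three numbers: the shift along the tool's x, y, z in cm, then the turn about the tool's z in rad. In form: [[[dx, dy, dz], twist], ...]. A call has 1 to 20 rows; each row is the pose to reach, as a shift and turn from the pose commanded when the call began, along the tool's axes at that moment; what a row does not reach only later rows make up. A row lasts 1/10 s, in which the tool goes at most 50 mm and 8.59 degrees, less where a joint would pass 70% of its speed; a pose out of reach is approached as far as the arm can. A call with a gripper value outside its range is refused whole. "gripper" is the closure, from 0 (fully open) to 1 (shut), set as the call begins (left out, the last holds). The fingers move at their own pace and stop on an object; "newtons" is the grip in N (left out, the last holds). Time passes only in rows, so rows that repeat a pose let the fingers close. It gives the time, the measured TCP pose, the force, the opening and the grip force at its end, in the units of the state.
- manip.sense(): the state, without advancing time (a new reading comes with each control period).
- manip.capture(name): name is "scene" or "side" or "wrist"; returns (picture, depth): 420x560x3 uint8, red, green, blue; 420x560 float32, m along the optical axis (not along the pixel's ray), 0 where there is no reading.
- manip.get_calibration(name): a dict with "vertical_fov" (degrees; the focal length in pixels is half the picture's height over the tangent of half this angle, whatever the lens; pixels are square), "cx", "cy" (the principal point, pixels), "rvec" (rotation vector, rad) and "tvec" (3), from world to camera coordinates, as OpenCV has them; the wrist camera has in their place "tool_from_camera" (4x4, takes a point from camera to tool coordinates, whose origin is the TCP and whose axes are the flange's). Camera axes: x right, y down, z forward; pixel columns grow to the right and rows downward; lengths in m; the calibration is good to about 2 mm. The wrist camera is an equidistant fisheye: a pixel r from the principal point sees the ray r / f radians off the axis. A picture is of the moment at which its call begins: read the wrist's pose just before it. get_calibration takes no time and is no camera call.
- manip.hand_in(): hands the job in; it is judged then, once.
The state is a dict: "clock": time; "joints": joint angles; "dq": joint speeds; "joint_torque": joint torques, N m; "tool_pos": TCP position; "orientation": TCP orientation; "ft_force": force on the tool from outside, world axes, zero at the start; "moment": the same for the moment, N m; "finger_gap": opening from 0.0 (shut) to 1.0 (fully open); "grip_force": force on a finger pad.
Only numpy, scipy, OpenCV 4.12 (cv2) and the standard library are available. Lean on these libraries where they do the work, as an engineer would, in place of code of your own. Each camera call takes 0.05 s, during which the arm holds its last target. There are 200 camera calls.

### The job

Put the loose bench parts away: stand each black lens tube upright in a bay of its own in the blue tray, stand each brass post upright in a bay of its own in the yellow tray, and lay the silver connector plug flat in the green tray. Place each part well inside its bay and set it down rather than dropping it; leave the mirror mount standing where it is.

Things in the scene. Friction and masses are not known exactly. Their poses are not given: they have to be found in the camera images.
- lens_a_mid (a point): black cylindrical lens tube standing upright, 34 mm diameter, 45 mm tall, pale blue glass disc in its top face; the point is its centre, 22.5 mm above its underside; z is its axis. The two lens tubes are alike. About 80 g.
- lens_b_mid (a point): black cylindrical lens tube standing upright, 34 mm diameter, 45 mm tall, pale blue glass disc in its top face; the point is its centre, 22.5 mm above its underside; z is its axis. The two lens tubes are alike. About 80 g.
- post_a_mid (a point): brass (gold-coloured) pedestal post standing upright: 25 mm diameter, 50 mm tall, with a round foot 32 mm in diameter and 6 mm high; thin dark ring near its top, small dark hole in its top; the point is its centre, 25 mm above its underside; z is its axis. The two posts are alike. About 180 g.
- post_b_mid (a point): brass (gold-coloured) pedestal post standing upright: 25 mm diameter, 50 mm tall, with a round foot 32 mm in diameter and 6 mm high; thin dark ring near its top, small dark hole in its top; the point is its centre, 25 mm above its underside; z is its axis. The two posts are alike. About 180 g.
- plug_mid (a point): silver connector plug lying flat, no cable: hood 40 mm wide (y), 16 mm thick, x from -24 to +20 mm; at +x a flange 54 mm wide (x 20 to 26 mm) and dark contact face (to 33 mm); blue thumbscrews beside the hood (x 4 to 20 mm, not solid); black stub at -x (to -34 mm). Point: 8 mm above its underside, mid-width; z up. Grip the hood's sides (close along y) at x -4 to -12 mm. 90 g.
- tray_blue: blue tray, screwed to the table: outer size 100 mm (x) by 160 mm (y), walls 15 mm high and 5 mm thick, floor 4 mm thick. Origin: centre of its underside, on the table; z up. A wall across the middle (5 mm thick, 15 mm high, at y = 0) makes two bays, each 90 mm (x) by 72.5 mm (y) inside, centred at y = +38.75 and -38.75 mm. For the lens tubes.
- tray_yellow: yellow tray, screwed to the table: outer size 100 mm (x) by 160 mm (y), walls 15 mm high and 5 mm thick, floor 4 mm thick. Origin: centre of its underside, on the table; z up. A wall across the middle (5 mm thick, 15 mm high, at y = 0) makes two bays, each 90 mm (x) by 72.5 mm (y) inside, centred at y = +38.75 and -38.75 mm. For the brass posts.
- tray_green: green tray, screwed to the table: outer size 100 mm (x) by 160 mm (y), walls 15 mm high and 5 mm thick, floor 4 mm thick. Origin: centre of its underside, on the table; z up. One open bay, 90 mm (x) by 150 mm (y) inside; there is most room for fingers that close along y. For the connector plug.
- mirror_base (a point): mirror mount standing loose, to be left alone: black base plate 50 x 50 x 10 mm, steel stem, black upright frame 40 mm wide (y), 10 mm thick, top 65 mm above the table, round gold mirror 25 mm across on its -x side. Point: middle of the base plate, 5 mm above the table. 350 g.
- screw_box: red open box of screws, fixed to the table, only an obstacle: 56 x 56 x 22 mm high. The origin is the centre of its underside, on the table.
Not all that is in view belongs to the job. Leave any red look-alike of the part that bears lens_a_mid alone.

How it is judged:
By the outcome, as a careful person would: the job done as asked, in the order asked, and still so for the second after the job is handed in, with the robot touching nothing.
It also fails if it takes over 120 s, if anything falls off the work surface, if the arm or the gripper's body presses on something with over 40 N, if the wrist force passes 120 N, or if a joint passes its speed limit or range.

## Working session

There is one attempt and no reset: what is moved stays moved. The work goes in short steps, Python scripts to look and compute and a tool call to move; the robot and the scene stay as the last step left them, time stands still between calls to the robot, and variables do not carry over. Pictures are saved under pics/ and viewed, at most 14 in all, crops included, and the job is handed in when it is done.

Besides the shell and the picture viewer there is one more tool, called after "Call:" as a command line: name --argument value ..., lists and objects as JSON in quotes. send_rows: Moves the arm, as the interface text tells. Its arguments: {"type":"object","properties":{"deltas":{"type":"array","items":{"type":"array"}},"gripper":{"type":"number"},"newtons":{"type":"number"}},"required":["deltas"]}

```bash
mkdir -p pics; cat > h.py <<'E'
import numpy as np, cv2
from cell import manip
def K(n):
    c=manip.get_calibration(n); f=210/np.tan(np.radians(c["vertical_fov"])/2); return c,f
def cloud(n):
    c,f=K(n); s=manip.sense(); im,d=manip.capture(n)
    v,u=np.mgrid[:420,:560].astype(float); x=(u-c["cx"])/f; y=(v-c["cy"])/f
    if n=="wrist":
        r=np.hypot(x,y)+1e-9; t=np.tan(np.minimum(r,1.5))/r; x,y=x*t,y*t
    P=np.dstack([x*d,y*d,d])
    if n=="wrist":
        T=np.array(c["tool_from_camera"]); P=P@T[:3,:3].T+T[:3,3]
        P=P@np.array(s["orientation"]).T+np.array(s["tool_pos"])
    else:
        R=cv2.Rodrigues(np.array(c["rvec"],float))[0]; P=(P-np.array(c["tvec"]).ravel())@R
    P[d==0]=np.nan
    return im,d,P
def save(im,n): cv2.imwrite("pics/"+n+".png",cv2.cvtColor(im,cv2.COLOR_RGB2BGR))
E
python3 - <<'E'
from h import *
print(manip.sense())
for n in("scene","side","wrist"):
    im,d,P=cloud(n); save(im,n+"0"); np.savez("pics/"+n+"0.npz",im=im,P=P)
a=[cv2.imread(f"pics/{n}0.png") for n in("scene","side")]
print(manip.get_calibration("scene"),manip.get_calibration("wrist"))
E
```

```text
{'clock': 0.0, 'joints': array([ 1.13139926e+00,  1.24489808e-01,  1.65167215e+00, -2.10382190e-05,
        1.36748041e+00, -8.26317026e-02]), 'dq': array([-0.00099555, -0.00014176,  0.00049718, -0.00263432, -0.00125121,
       -0.00135468]), 'joint_torque': array([-5.62123660e-04, -4.23617184e+01, -3.65450299e+01, -7.27351789e-05,
        6.95604715e-03,  4.16054135e-06]), 'tool_pos': array([0.2267837 , 0.60845962, 0.20766405]), 'orientation': array([[-9.37032833e-01,  3.49240235e-01, -8.53284969e-04],
       [ 3.49241246e-01,  9.37030991e-01, -1.86376652e-03],
       [ 1.48652202e-04, -2.04441273e-03, -9.99997899e-01]]), 'ft_force': array([ 0.77815814,  0.64426952, -0.17884819]), 'moment': array([-0.04068878,  0.01963663, -0.0033392 ]), 'grip_force': 0.0, 'finger_gap': 1.000778659018628}
{'vertical_fov': 51.248162533384594, 'cx': 286.0570934314697, 'cy': 219.5527121439099, 'rvec': array([ 0.97157227,  2.31947864, -1.19128049]), 'tvec': array([ 0.36099693, -0.19505583,  1.66025599])} {'vertical_fov': 65.70646984690485, 'cx': 281.41532411190343, 'cy': 208.5506469924272, 'tool_from_camera': array([[-3.88740010e-05, -9.59549377e-01, -2.81540391e-01,
         7.16804381e-02],
       [ 9.99999906e-01, -1.58627734e-04,  4.02560874e-04,
         9.16951870e-04],
       [-4.30937151e-04, -2.81540349e-01,  9.59549293e-01,
        -1.64961919e-01],
       [ 0.00000000e+00,  0.00000000e+00,  0.00000000e+00,
         1.00000000e+00]])}
```

View pics/scene0.png

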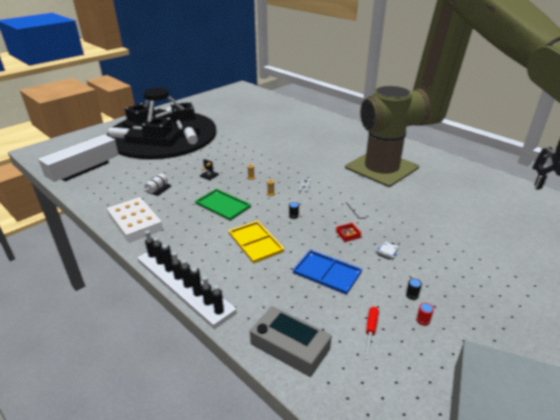

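View pics/side0.png

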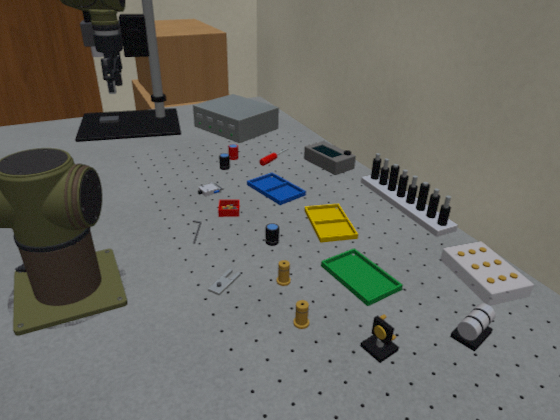

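Scene view:
- Lens tubes: black with a blue top at (294,210) and (414,289). The red one at (425,314) is the look-alike. The black bottles in the white rack have no blue glass and are too slim.
- Posts: (251,172) and (271,187).
- Plug: silver with blue at (388,250). The item near (305,185) is a flat tool.
- Trays: green (223,204), yellow (256,241), blue (327,271).

I'll measure these and check them in one crop.

```bash
python3 - <<'E'
from h import *
for n in("scene","side"):
    z=np.load(f"pics/{n}0.npz"); im,P=z["im"],z["P"]; hsv=cv2.cvtColor(im,cv2.COLOR_RGB2HSV)
    H,S,V=[hsv[...,i].astype(int) for i in range(3)]
    ok=np.isfinite(P[...,2])&(np.abs(P[...,0]-.5)<.5)&(np.abs(P[...,1])<.6)&(P[...,2]<.12)&(P[...,2]>-.02)
    m={"blue":(H>100)&(H<125)&(S>130),"yel":(H>22)&(H<33)&(S>150),"green":(H>50)&(H<80)&(S>130),"brass":(H>12)&(H<=24)&(S>110),"red":((H<8)|(H>172))&(S>150),"tall":(P[...,2]>.025),"low":(P[...,2]>.009)&(S<70)}
    print(n)
    for k,q in m.items():
        c,l,st,ce=cv2.connectedComponentsWithStats((q&ok).astype(np.uint8))
        for i in range(1,c):
            if st[i,4]<15: continue
            p=P[l==i]; t=p[p[:,2]>np.percentile(p[:,2],90)-.006]
            if len(p)>600:
                r=cv2.minAreaRect((p[:,:2]*1000).astype(np.float32)); print(k,ce[i].round(),st[i,4],"rect",np.round(r[0],0),np.round(r[1]),round(r[2],1),"z",np.percentile(p[:,2],[5,95]).round(3)); continue
            print(k,ce[i].round(),st[i,4],"min",np.percentile(p,3,axis=0).round(3),"max",np.percentile(p,97,axis=0).round(3),"top",np.median(t,axis=0).round(3))
a=cv2.imread("pics/side0.png");b=cv2.imread("pics/scene0.png")
A=cv2.resize(a[135:335,180:420],None,fx=2,fy=2,interpolation=3);B=cv2.resize(b[150:330,230:440],None,fx=1.5,fy=1.5,interpolation=3)
C=np.zeros((400,795,3),np.uint8);C[:,:480]=A;C[:270,480:795]=B;cv2.imwrite("pics/crop.png",C)
E
```

```text
scene
blue [293. 205.] 32 min [ 0.455 -0.027  0.044] max [ 0.48  -0.004  0.049] top [ 0.467 -0.014  0.046]
blue [327. 271.] 1624 rect [595. 232.] [102. 160.] 14.3 z [0.003 0.017]
blue [415. 283.] 55 min [0.496 0.429 0.044] max [0.518 0.449 0.05 ] top [0.508 0.44  0.047]
blue [426. 307.] 41 min [0.554 0.494 0.045] max [0.57  0.511 0.049] top [0.562 0.503 0.047]
yel [256. 241.] 1236 rect [642.  -1.] [165. 100.] 75.5 z [0.003 0.017]
green [223. 204.] 847 rect [ 586. -222.] [103. 165.] 6.4 z [0.003 0.016]
brass [207. 165.] 25 min [ 0.497 -0.424  0.034] max [ 0.512 -0.391  0.064] top [ 0.504 -0.396  0.062]
brass [251. 172.] 64 min [ 0.395 -0.298  0.007] max [ 0.411 -0.28   0.053] top [ 0.402 -0.291  0.051]
brass [270. 187.] 73 min [ 0.419 -0.17   0.007] max [ 0.436 -0.151  0.053] top [ 0.426 -0.164  0.051]
brass [255. 224.] 57 min [ 0.577 -0.078  0.004] max [ 0.618 -0.024  0.019] top [ 0.587 -0.066  0.017]
brass [235. 228.] 18 min [ 0.631 -0.088  0.01 ] max [ 0.662 -0.079  0.017] top [ 0.648 -0.084  0.015]
brass [237. 242.] 29 min [ 0.669 -0.09   0.003] max [0.698 0.018 0.013] top [ 0.68 
[... 7798 characters left out ...]
 top [ 0.103 -0.032  0.011]
low [ 92. 272.] 31 min [ 0.041 -0.05   0.04 ] max [ 0.061 -0.026  0.069] top [ 0.046 -0.045  0.067]
low [219. 284.] 18 min [ 0.284 -0.132  0.009] max [ 0.292 -0.123  0.014] top [ 0.288 -0.128  0.013]
low [ 83. 294.] 30 min [ 0.02  -0.062  0.015] max [ 0.033 -0.056  0.037] top [ 0.025 -0.06   0.03 ]
low [119. 298.] 21 min [ 0.086 -0.094  0.01 ] max [ 0.095 -0.081  0.015] top [ 0.09  -0.089  0.012]
low [476. 324.] 1079 rect [ 686. -458.] [83. 50.] 15.5 z [0.011 0.05 ]
low [385. 325.] 123 min [ 0.491 -0.432  0.049] max [ 0.507 -0.394  0.066] top [ 0.498 -0.415  0.064]
low [379. 346.] 341 min [ 0.473 -0.436  0.009] max [ 0.522 -0.39   0.035] top [ 0.496 -0.423  0.029]
```

View pics/crop.png

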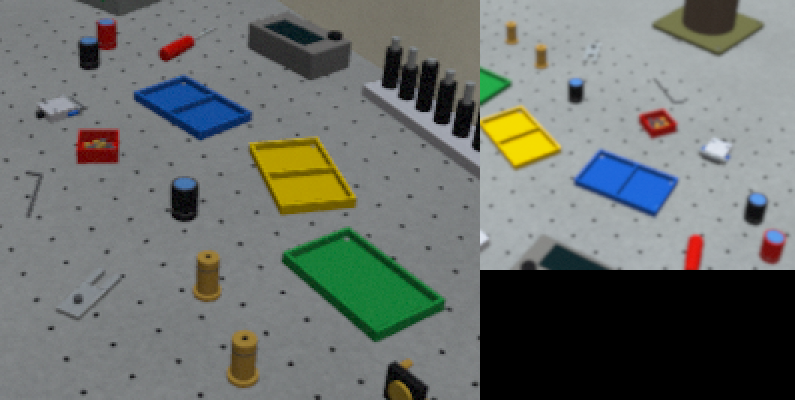

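The crop confirms it: two black tubes with blue glass, the red look-alike beside the far one, two brass posts, and a silver plug with blue screws and a black stub. Next I go above lens B (0.508, 0.439), with the fingers closing along the blue tray's x (14°).

```bash
cat >> h.py <<'E'
def go(*targets):
    s=manip.sense(); R=np.array(s["orientation"]); p=np.array(s["tool_pos"]); yaw=np.degrees(np.arctan2(R[1,1],R[0,1]))
    for x,y,z,a in targets:
        d=(yaw-a+180)%360-180
        print("delta cm",(R.T@(np.array([x,y,z])-p)*100).round(2),"twist",round(np.radians(d),3))
    print("j",np.array(s["joints"]).round(2),"t",round(s["clock"],1),"pos",p.round(4),"yaw",yaw.round(1))
E
python3 -c "
from h import *
go((.508,.439,.12,14.3))"
```

```text
delta cm [-32.27  -6.06   8.8 ] twist 0.964
j [ 1.13  0.12  1.65  0.    1.37 -0.08] t 0.1 pos [0.2268 0.6086 0.2079] yaw 69.6
```

Call:
send_rows --deltas '[[[-32.3,-6.1,8.8],0.96],[[-32.3,-6.1,8.8],0.96],[[-32.3,-6.1,8.8],0.96],[[-32.3,-6.1,8.8],0.96],[[-32.3,-6.1,8.8],0.96],[[-32.3,-6.1,8.8],0.96],[[-32.3,-6.1,8.8],0.96],[[-32.3,-6.1,8.8],0.96],[[-32.3,-6.1,8.8],0.96],[[-32.3,-6.1,8.8],0.96]]' --gripper 0.25 --newtons 30

```text
clock: 1.15
tool_pos: [0.5077, 0.4397, 0.1211]
orientation: [[-0.252, 0.968, -0.0], [0.968, 0.252, 0.0], [0.0, -0.0, -1.0]]
ft_force: [0.2, 0.4, 0.0]
finger_gap: 0.747
grip_force: 0.0
```

```bash
cat >> h.py <<'E'
def tops(zlo,zhi,box):
    im,d,P=cloud("wrist")
    m=np.isfinite(P[...,2])&(P[...,2]>zlo)&(P[...,2]<zhi)&(P[...,0]>box[0])&(P[...,0]<box[1])&(P[...,1]>box[2])&(P[...,1]<box[3])
    c,l,st,ce=cv2.connectedComponentsWithStats(m.astype(np.uint8))
    for i in range(1,c):
        if st[i,4]<60: continue
        p=P[l==i]; (a,b),r=cv2.minEnclosingCircle((p[:,:2]*1000).astype(np.float32))
        print("top px",ce[i].round(),st[i,4],"circle",round(a,1),round(b,1),"r",round(r,1),"median",np.median(p,axis=0).round(4))
    return im,P
E
python3 -c "
from h import *
im,P=tops(.040,.056,(.4,.7,.3,.6)); save(im,'w1'); np.savez('pics/w1.npz',im=im,P=P)
go((.508,.439,.018,14.3))"
```

```text
top px [370. 149.] 1456 circle 561.8 504.0 r 17.0 median [0.561  0.504  0.0454]
top px [281. 208.] 1440 circle 507.3 440.9 r 17.0 median [0.5072 0.4419 0.0454]
delta cm [-0.12  0.02 10.34] twist 0.006
j [0.63 0.23 1.67 0.   1.23 0.38] t 1.2 pos [0.5075 0.44   0.1214] yaw 14.7
```

View pics/w1.png

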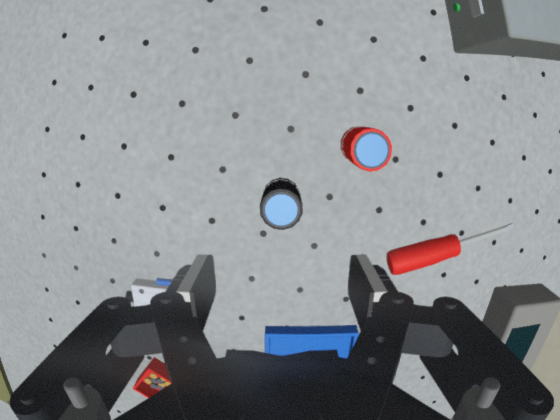

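The black tube's top is at px (281,208) with measured radius 17.0 mm, centred between the fingers. The red one is at (370,149), clear of both fingers. Descending.

Call:
send_rows --deltas '[[[0.1,0,3],0],[[0.1,0,6],0],[[0.1,0,8.5],0],[[0.1,0,10],0],[[0.1,0,10.3],0],[[0.1,0,10.3],0]]'

```text
clock: 1.8
tool_pos: [0.5079, 0.4407, 0.0183]
orientation: [[-0.252, 0.968, 0.0], [0.968, 0.252, 0.0], [0.0, 0.0, -1.0]]
ft_force: [0.2, -0.3, 0.0]
finger_gap: 0.749
grip_force: 0.0
```

Call:
send_rows --deltas '[[[0,0,0],0],[[0,0,0],0],[[0,0,0],0],[[0,0,0],0],[[0,0,0],0],[[0,0,0],0]]' --gripper 1 --newtons 30

```text
clock: 2.4
tool_pos: [0.5091, 0.4408, 0.02]
orientation: [[-0.251, 0.968, 0.002], [0.968, 0.251, 0.002], [0.001, 0.002, -1.0]]
ft_force: [-2.6, -1.1, 6.1]
finger_gap: 0.362
grip_force: 29.5
```

Call:
send_rows --deltas '[[[0,0,-1.5],0],[[0,0,-4.5],0],[[0,0,-8],0],[[0,0,-9],0],[[0,0,-9],0]]'

```text
clock: 2.9
tool_pos: [0.5096, 0.441, 0.1109]
orientation: [[-0.251, 0.968, 0.004], [0.968, 0.251, 0.003], [0.002, 0.005, -1.0]]
ft_force: [-0.2, -0.5, -1.3]
finger_gap: 0.364
grip_force: 29.8
```

```bash
python3 -c "
from h import *
s=manip.sense();print(s['finger_gap'],s['grip_force'],s['ft_force'])
go((.586,.269,.11,14.3))"
```

```text
0.36426545830509055 29.80095237493515 [-0.15717914 -0.45454849 -1.26549651]
delta cm [-18.56   3.08   0.07] twist 0.004
j [ 0.63  0.25  1.68 -0.    1.21  0.38] t 2.9 pos [0.5096 0.441  0.1109] yaw 14.5
```

Call:
send_rows --deltas '[[[-3,0.5,0],0],[[-7,1.2,0],0],[[-11.5,2,0],0],[[-16,2.7,0],0],[[-18,3.1,0],0],[[-18.6,3.1,0],0],[[-18.6,3.1,0],0]]'

```text
clock: 3.6
tool_pos: [0.584, 0.2669, 0.1059]
orientation: [[-0.25, 0.968, -0.003], [0.968, 0.25, -0.001], [-0.0, -0.003, -1.0]]
ft_force: [-0.1, 0.1, -1.4]
finger_gap: 0.363
grip_force: 29.8
```

```bash
cat >> h.py <<'E'
def tray(col):
    im,d,P=cloud("wrist"); hsv=cv2.cvtColor(im,cv2.COLOR_RGB2HSV); H,S=hsv[...,0].astype(int),hsv[...,1]
    lo,hi={"blue":(100,125),"yel":(20,33),"green":(50,80)}[col]
    m=(H>lo)&(H<hi)&(S>120)&np.isfinite(P[...,2])&(P[...,2]>-.003)&(P[...,2]<.02)
    c,l,st,ce=cv2.connectedComponentsWithStats(m.astype(np.uint8)); i=1+np.argmax(st[1:,4]); p=P[l==i]
    print(st[i],"rect",cv2.minAreaRect((p[:,:2]*1000).astype(np.float32)),"z",np.percentile(p[:,2],[3,97]).round(4))
    return im,P
E
python3 -c "
from h import *
im,P=tray('blue'); save(im,'w2')
go((.586,.269,.0235,14.3))"
```

```text
[ 222  151  124  109 9861] rect ((586.631591796875, 263.2723083496094), (99.32066345214844, 95.81243896484375), 13.813741683959961) z [0.0028 0.0157]
delta cm [0.05 0.26 8.28] twist 0.004
j [0.35 0.19 1.75 0.   1.2  0.09] t 3.6 pos [0.5838 0.2678 0.1063] yaw 14.5
```

View pics/w2.png

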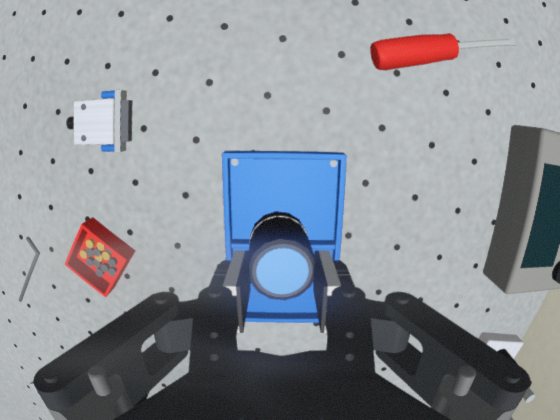

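The tube hangs over the bay at the far end of the blue tray (px 223–345, 151–240). The tray pose agrees to about 1 mm. The plug is also visible at (95,120), contacts facing right. Lowering in stages.

Call:
send_rows --deltas '[[[0,0.2,2],0],[[0,0.2,5],0],[[0,0.2,6.8],0],[[0,0.2,7.5],0],[[0,0.2,7.7],0],[[0,0.2,7.7],0],[[0,0.2,7.7],0]]'

```text
clock: 4.35
tool_pos: [0.5879, 0.2688, 0.0325]
orientation: [[-0.251, 0.968, 0.002], [0.968, 0.251, 0.001], [0.0, 0.003, -1.0]]
ft_force: [-0.3, -0.1, -1.1]
finger_gap: 0.36
grip_force: 29.8
```

Call:
send_rows --deltas '[[[0,0,0.1],0],[[0,0,0.2],0],[[0,0,0.3],0],[[0,0,0.3],0]]'

```text
clock: 4.75
tool_pos: [0.5867, 0.2682, 0.0278]
orientation: [[-0.251, 0.968, -0.0], [0.968, 0.251, -0.0], [-0.0, -0.0, -1.0]]
ft_force: [0.4, 0.5, -1.4]
finger_gap: 0.362
grip_force: 29.8
```

Call:
send_rows --deltas '[[[0,0,0.1],0],[[0,0,0.2],0],[[0,0,0.2],0]]'

```text
clock: 5.05
tool_pos: [0.5867, 0.2682, 0.0257]
orientation: [[-0.251, 0.968, -0.0], [0.968, 0.251, -0.0], [-0.0, -0.0, -1.0]]
ft_force: [-0.5, -0.1, -0.8]
finger_gap: 0.361
grip_force: 29.8
```

Call:
send_rows --deltas '[[[0,0,0.1],0],[[0,0,0.1],0]]'

```text
clock: 5.25
tool_pos: [0.5867, 0.2683, 0.0248]
orientation: [[-0.251, 0.968, -0.0], [0.968, 0.251, -0.0], [-0.0, -0.0, -1.0]]
ft_force: [0.7, 0.3, -0.5]
finger_gap: 0.362
grip_force: 29.8
```

Call:
send_rows --deltas '[[[0,0,0.1],0],[[0,0,0.1],0]]'

```text
clock: 5.45
tool_pos: [0.587, 0.2684, 0.0243]
orientation: [[-0.251, 0.968, 0.0], [0.968, 0.251, 0.0], [0.0, 0.0, -1.0]]
ft_force: [-1.2, -0.6, 1.8]
finger_gap: 0.364
grip_force: 30.2
```

Call:
send_rows --deltas '[[[0,0,0.05],0],[[0,0,0.05],0]]'

```text
clock: 5.65
tool_pos: [0.587, 0.2684, 0.0242]
orientation: [[-0.251, 0.968, 0.0], [0.968, 0.251, 0.0], [0.0, 0.0, -1.0]]
ft_force: [-2.1, -0.3, 4.8]
finger_gap: 0.364
grip_force: 30.9
```

Call:
send_rows --deltas '[[[0,0,0],0],[[0,0,0],0],[[0,0,0],0],[[0,0,-0.5],0],[[0,0,-2.5],0],[[0,0,-6],0],[[0,0,-9],0],[[0,0,-9.5],0],[[0,0,-9.5],0]]' --gripper 0.4

```text
clock: 6.55
tool_pos: [0.5878, 0.2687, 0.1202]
orientation: [[-0.251, 0.968, 0.003], [0.968, 0.251, 0.001], [0.0, 0.003, -1.0]]
ft_force: [0.8, -0.0, -0.8]
finger_gap: 0.599
grip_force: 0.0
```

```bash
python3 -c "
from h import *
im,P=tops(.042,.06,(.5,.7,.1,.35)); save(im,'w3')
go((.466,-.016,.12,14.3))"
```

```text
top px [277. 211.] 1506 circle 585.4 268.6 r 17.0 median [0.5851 0.2698 0.0494]
delta cm [-24.48 -18.82  -0.19] twist 0.004
j [ 0.35  0.18  1.74 -0.    1.22  0.09] t 6.6 pos [0.5866 0.2682 0.1181] yaw 14.6
```

Lens B stands in the bay: its top is at 0.0494 m, where 0.049 was expected. Now lens A.

Call:
send_rows --deltas '[[[-24.5,-18.8,0],0],[[-24.5,-18.8,0],0],[[-24.5,-18.8,0],0],[[-24.5,-18.8,0],0],[[-24.5,-18.8,0],0],[[-24.5,-18.8,0],0],[[-24.5,-18.8,0],0],[[-24.5,-18.8,0],0],[[-24.5,-18.8,0],0],[[-24.5,-18.8,0],0]]' --gripper 0.25

```text
clock: 7.6
tool_pos: [0.4666, -0.015, 0.1179]
orientation: [[-0.253, 0.967, -0.001], [0.967, 0.253, 0.0], [0.001, -0.001, -1.0]]
ft_force: [-0.0, 0.4, 0.8]
finger_gap: 0.749
grip_force: 0.0
```

```bash
python3 -c "
from h import *
im,P=tops(.040,.056,(.4,.55,-.1,.08)); save(im,'w4')
go((.466,-.016,.0185,14.3))"
```

```text
top px [280. 211.] 1462 circle 465.9 -15.4 r 17.0 median [ 0.4656 -0.0145  0.0454]
delta cm [-0.09 -0.09  9.95] twist 0.006
j [-0.15 -0.22  2.14  0.    1.22 -0.4 ] t 7.7 pos [ 0.4667 -0.0149  0.118 ] yaw 14.7
```

Call:
send_rows --deltas '[[[-0.1,-0.1,3],0],[[-0.1,-0.1,6],0],[[-0.1,-0.1,8.5],0],[[-0.1,-0.1,9.7],0],[[-0.1,-0.1,9.9],0],[[-0.1,-0.1,9.9],0]]'

```text
clock: 8.25
tool_pos: [0.4663, -0.0169, 0.0199]
orientation: [[-0.252, 0.968, 0.0], [0.968, 0.252, -0.0], [-0.0, 0.0, -1.0]]
ft_force: [0.6, -0.4, -0.7]
finger_gap: 0.748
grip_force: 0.0
```

Call:
send_rows --deltas '[[[0,0,0],0],[[0,0,0],0],[[0,0,0],0],[[0,0,0],0],[[0,0,0],0],[[0,0,0],0]]' --gripper 1

```text
clock: 8.85
tool_pos: [0.4721, -0.0181, 0.0256]
orientation: [[-0.251, 0.968, 0.013], [0.968, 0.251, -0.001], [-0.005, 0.013, -1.0]]
ft_force: [1.4, 0.4, 15.8]
finger_gap: 0.137
grip_force: 28.1
```

Call:
send_rows --deltas '[[[0,0,-1.5],0],[[0,0,-4.5],0],[[0,0,-8],0],[[0,0,-9],0],[[0,0,-9],0]]'

```text
clock: 9.35
tool_pos: [0.4676, -0.0176, 0.1121]
orientation: [[-0.251, 0.968, 0.006], [0.968, 0.251, -0.001], [-0.002, 0.005, -1.0]]
ft_force: [-0.1, -0.5, -0.4]
finger_gap: -0.002
grip_force: 0.0
```

```bash
python3 -c "
from h import *
s=manip.sense();print(s['finger_gap'],s['grip_force'],s['ft_force'])
go((.604,.193,.11,14.3))"
```

```text
-0.00175383193229901 0.0 [-0.08215171 -0.50881386 -0.39951797]
delta cm [16.96 18.5   0.27] twist 0.004
j [-0.15 -0.21  2.14 -0.    1.21 -0.41] t 9.3 pos [ 0.4676 -0.0176  0.1121] yaw 14.5
```

The grasp slipped off the tube, so I look again.

```bash
python3 -c "
from h import *
im,P=tops(.010,.07,(.38,.6,-.15,.1)); save(im,'w5')
print(manip.sense()['clock'])"
```

```text
top px [279. 206.] 1863 circle 465.8 -15.4 r 17.1 median [ 0.4649 -0.0119  0.0453]
top px [406. 240.] 859 circle 599.3 -17.9 r 55.2 median [ 0.5885 -0.0234  0.0145]
9.4
```

View pics/w5.png

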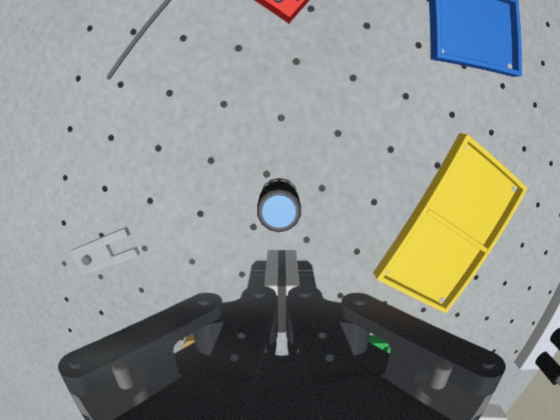

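The tube still stands at (0.4658, −0.0154). The pads closed too near its top, because they sit farther back when open. I'll grasp about 10 mm lower.

Call:
send_rows --deltas '[[[0,0,0],0],[[0,0,0],0],[[0,0,0],0],[[0,0,0],0]]' --gripper 0.25

```text
clock: 9.8
tool_pos: [0.4652, -0.0173, 0.1085]
orientation: [[-0.251, 0.968, -0.002], [0.968, 0.251, 0.0], [0.001, -0.002, -1.0]]
ft_force: [0.3, -0.8, -0.1]
finger_gap: 0.682
grip_force: 0.0
```

```bash
python3 -c "
from h import *
im,P=tops(.040,.056,(.4,.55,-.1,.08))
go((.466,-.0154,.008,14.3))"
```

```text
top px [282. 213.] 1585 circle 465.7 -15.6 r 16.9 median [ 0.4653 -0.0146  0.0455]
delta cm [ 0.16  0.12 10.07] twist 0.004
j [-0.15 -0.21  2.15 -0.    1.21 -0.41] t 9.8 pos [ 0.4653 -0.0172  0.1087] yaw 14.6
```

Call:
send_rows --deltas '[[[0.1,0.1,3],0],[[0.1,0.1,6],0],[[0.1,0.1,8.3],0],[[0.1,0.1,9.6],0],[[0.1,0.1,9.9],0],[[0.1,0.1,9.9],0],[[0.1,0.1,9.9],0]]'

```text
clock: 10.55
tool_pos: [0.4677, -0.0163, 0.0118]
orientation: [[-0.251, 0.968, 0.002], [0.968, 0.251, -0.0], [-0.001, 0.002, -1.0]]
ft_force: [0.4, 0.5, 0.7]
finger_gap: 0.749
grip_force: 0.0
```

Call:
send_rows --deltas '[[[0,0,0],0],[[0,0,0],0],[[0,0,0],0],[[0,0,0],0],[[0,0,0],0],[[0,0,0],0]]' --gripper 1

```text
clock: 11.15
tool_pos: [0.4673, -0.0162, 0.0116]
orientation: [[-0.251, 0.968, 0.002], [0.968, 0.251, -0.0], [-0.001, 0.002, -1.0]]
ft_force: [-1.3, -0.0, 4.7]
finger_gap: 0.38
grip_force: 29.6
```

Call:
send_rows --deltas '[[[0,0,-1.5],0],[[0,0,-4.5],0],[[0,0,-8],0],[[0,0,-9],0],[[0,0,-9],0],[[0,0,-9],0]]'

```text
clock: 11.75
tool_pos: [0.4654, -0.0159, 0.099]
orientation: [[-0.251, 0.968, -0.002], [0.968, 0.251, 0.0], [0.001, -0.002, -1.0]]
ft_force: [-0.9, -0.3, -1.9]
finger_gap: 0.376
grip_force: 30.1
```

```bash
python3 -c "
from h import *
s=manip.sense();print(s['finger_gap'],s['grip_force'],s['ft_force'])
go((.604,.193,.10,14.3))"
```

```text
0.3760977249292254 30.06912052631378 [-0.89737537 -0.25950491 -1.88674126]
delta cm [16.74 18.66 -0.13] twist 0.004
j [-0.15 -0.2   2.15  0.    1.19 -0.4 ] t 11.8 pos [ 0.4654 -0.0159  0.099 ] yaw 14.6
```

Call:
send_rows --deltas '[[[2,2.2,0],0],[[4.5,5,0],0],[[7.5,8.4,0],0],[[10.5,11.7,0],0],[[13.5,15,0],0],[[15.8,17.6,0],0],[[16.7,18.7,0],0],[[16.7,18.7,0],0],[[16.7,18.7,0],0],[[16.7,18.7,0],0]]'

```text
clock: 12.75
tool_pos: [0.6044, 0.1912, 0.0995]
orientation: [[-0.25, 0.968, -0.002], [0.968, 0.25, -0.001], [-0.0, -0.002, -1.0]]
ft_force: [0.4, 0.4, 0.4]
finger_gap: 0.377
grip_force: 30.1
```

```bash
python3 -c "
from h import *
go((.604,.193,.016,14.3))"
```

```text
delta cm [0.19 0.03 8.35] twist 0.003
j [ 0.22  0.18  1.78 -0.    1.19 -0.03] t 12.8 pos [0.6044 0.1912 0.0995] yaw 14.5
```

Call:
send_rows --deltas '[[[0.1,0,2],0],[[0.1,0,5],0],[[0.1,0,7],0],[[0.1,0,7.7],0],[[0.1,0,7.8],0],[[0.1,0,7.8],0],[[0.1,0,7.8],0]]'

```text
clock: 13.45
tool_pos: [0.6064, 0.1935, 0.0243]
orientation: [[-0.251, 0.968, 0.003], [0.968, 0.251, 0.001], [-0.0, 0.003, -1.0]]
ft_force: [-0.3, -0.3, -0.4]
finger_gap: 0.382
grip_force: 30.1
```

Call:
send_rows --deltas '[[[0,0,0.1],0],[[0,0,0.2],0],[[0,0,0.2],0]]'

```text
clock: 13.75
tool_pos: [0.6053, 0.1936, 0.0206]
orientation: [[-0.251, 0.968, 0.0], [0.968, 0.251, 0.0], [-0.0, 0.0, -1.0]]
ft_force: [0.2, 0.5, -0.2]
finger_gap: 0.382
grip_force: 30.1
```

Call:
send_rows --deltas '[[[0,0,0.1],0],[[0,0,0.1],0]]'

```text
clock: 13.95
tool_pos: [0.6051, 0.1936, 0.0192]
orientation: [[-0.251, 0.968, -0.0], [0.968, 0.251, -0.0], [-0.0, -0.0, -1.0]]
ft_force: [-0.7, -0.3, -1.4]
finger_gap: 0.378
grip_force: 30.1
```

Call:
send_rows --deltas '[[[0,0,0.1],0],[[0,0,0.1],0]]'

```text
clock: 14.15
tool_pos: [0.6051, 0.1935, 0.0182]
orientation: [[-0.251, 0.968, -0.0], [0.968, 0.251, -0.0], [0.0, -0.0, -1.0]]
ft_force: [0.0, -0.8, -1.0]
finger_gap: 0.38
grip_force: 30.1
```

Call:
send_rows --deltas '[[[0,0,0.1],0],[[0,0,0.2],0],[[0,0,0.2],0]]'

```text
clock: 14.45
tool_pos: [0.605, 0.1935, 0.0162]
orientation: [[-0.251, 0.968, -0.0], [0.968, 0.251, -0.0], [-0.0, -0.0, -1.0]]
ft_force: [-0.5, 0.2, -0.2]
finger_gap: 0.381
grip_force: 30.1
```

Call:
send_rows --deltas '[[[0,0,0.1],0],[[0,0,0.1],0]]'

```text
clock: 14.65
tool_pos: [0.6054, 0.1935, 0.0157]
orientation: [[-0.251, 0.968, 0.0], [0.968, 0.251, 0.0], [-0.0, 0.0, -1.0]]
ft_force: [-1.2, 0.3, 1.5]
finger_gap: 0.383
grip_force: 30.3
```

Call:
send_rows --deltas '[[[0,0,0.05],0],[[0,0,0.05],0]]'

```text
clock: 14.85
tool_pos: [0.6054, 0.1935, 0.0156]
orientation: [[-0.251, 0.968, 0.0], [0.968, 0.251, -0.0], [-0.0, 0.0, -1.0]]
ft_force: [-2.1, -1.2, 5.3]
finger_gap: 0.38
grip_force: 30.6
```

Call:
send_rows --deltas '[[[0,0,0],0],[[0,0,0],0],[[0,0,0],0],[[0,0,-0.5],0],[[0,0,-2.5],0],[[0,0,-6],0],[[0,0,-9],0],[[0,0,-10.5],0],[[0,0,-10.5],0]]' --gripper 0.45

```text
clock: 15.75
tool_pos: [0.6072, 0.194, 0.1233]
orientation: [[-0.251, 0.968, 0.006], [0.968, 0.251, 0.001], [-0.0, 0.006, -1.0]]
ft_force: [-0.3, 0.5, 0.2]
finger_gap: 0.552
grip_force: 0.0
```

```bash
python3 -c "
from h import *
im,P=tops(.042,.06,(.5,.7,.1,.35)); save(im,'w6')
go((.424,-.167,.12,-14.5))"
```

```text
top px [277. 109.] 1629 circle 585.5 268.1 r 17.0 median [0.5854 0.2681 0.0495]
top px [277. 209.] 1485 circle 604.8 194.4 r 17.0 median [0.6044 0.1957 0.0494]
delta cm [-3.034e+01 -2.665e+01  2.000e-02] twist 0.507
j [ 0.23  0.16  1.76  0.    1.22 -0.03] t 15.8 pos [0.6057 0.1936 0.1207] yaw 14.6
```

Both lens tubes stand in their own bays (tops at px (277,109) and (277,209), z 0.0495). Now the posts.

Call:
send_rows --deltas '[[[-30.3,-26.6,0],0.51],[[-30.3,-26.6,0],0.51],[[-30.3,-26.6,0],0.51],[[-30.3,-26.6,0],0.51],[[-30.3,-26.6,0],0.51],[[-30.3,-26.6,0],0.51],[[-30.3,-26.6,0],0.51],[[-30.3,-26.6,0],0.51],[[-30.3,-26.6,0],0.51],[[-30.3,-26.6,0],0.51],[[-30.3,-26.6,0],0.51],[[-30.3,-26.6,0],0.51],[[-30.3,-26.6,0],0.51]]' --gripper 0.25 --newtons 40

```text
clock: 17.1
tool_pos: [0.4243, -0.1654, 0.1195]
orientation: [[0.251, 0.968, -0.001], [0.968, -0.251, 0.0], [0.0, -0.001, -1.0]]
ft_force: [-0.2, 0.7, -0.4]
finger_gap: 0.754
grip_force: 0.0
```

```bash
python3 -c "
from h import *
im,P=tops(.044,.058,(.3,.5,-.35,-.05)); save(im,'w7')
go((.424,-.167,.012,-14.5))"
```

```text
top px [280. 212.] 832 circle 423.5 -164.7 r 12.5 median [ 0.4239 -0.1638  0.0499]
top px [289. 345.] 441 circle 398.3 -293.5 r 12.5 median [ 0.399  -0.2903  0.0497]
delta cm [-1.500e-01  1.000e-02  1.077e+01] twist -0.001
j [-0.49 -0.25  2.16  0.    1.23 -0.24] t 17.1 pos [ 0.4243 -0.1655  0.1197] yaw -14.5
```

Call:
send_rows --deltas '[[[0.1,-0.1,3],0],[[0.1,-0.1,6.5],0],[[0.1,-0.1,9.2],0],[[0.1,-0.1,10.6],0],[[0.1,-0.1,10.9],0],[[0.1,-0.1,10.9],0],[[0.1,-0.1,10.9],0]]'

```text
clock: 17.85
tool_pos: [0.4243, -0.1656, 0.0121]
orientation: [[0.253, 0.968, 0.002], [0.968, -0.253, -0.001], [-0.001, 0.002, -1.0]]
ft_force: [-0.4, 0.1, 0.6]
finger_gap: 0.753
grip_force: 0.0
```

Call:
send_rows --deltas '[[[0,0,0],0],[[0,0,0],0],[[0,0,0],0],[[0,0,0],0],[[0,0,0],0],[[0,0,0],0]]' --gripper 1

```text
clock: 18.45
tool_pos: [0.4236, -0.1657, 0.0118]
orientation: [[0.253, 0.967, 0.001], [0.967, -0.253, -0.0], [-0.0, 0.001, -1.0]]
ft_force: [-1.2, 0.1, 6.1]
finger_gap: 0.276
grip_force: 39.2
```

Call:
send_rows --deltas '[[[0,0,-1.5],0],[[0,0,-4.5],0],[[0,0,-8],0],[[0,0,-9],0],[[0,0,-9],0],[[0,0,-9],0]]'

```text
clock: 19.05
tool_pos: [0.4222, -0.1649, 0.0992]
orientation: [[0.253, 0.967, -0.002], [0.967, -0.253, 0.001], [0.001, -0.002, -1.0]]
ft_force: [-0.7, 0.7, -2.3]
finger_gap: 0.272
grip_force: 39.6
```

```bash
python3 -c "
from h import *
s=manip.sense();print(s['finger_gap'],s['grip_force'],s['ft_force'])
go((.651,.0345,.10,-14.5))"
```

```text
0.27182130280167094 39.63332533836365 [-0.71575818  0.74477242 -2.319048  ]
delta cm [25.08 17.09 -0.11] twist -0.003
j [-0.49 -0.23  2.18 -0.    1.19 -0.23] t 19.1 pos [ 0.4222 -0.1649  0.0992] yaw -14.7
```

Call:
send_rows --deltas '[[[2,1.4,0],0],[[5,3.4,0],0],[[9,6.1,0],0],[[13,8.9,0],0],[[17,11.6,0],0],[[21,14.3,0],0],[[24,16.4,0],0],[[25.1,17.1,0],0],[[25.1,17.1,0],0],[[25.1,17.1,0],0],[[25.1,17.1,0],0]]'

```text
clock: 20.15
tool_pos: [0.6507, 0.0331, 0.0998]
orientation: [[0.254, 0.967, -0.002], [0.967, -0.254, -0.0], [-0.001, -0.002, -1.0]]
ft_force: [-0.1, 0.2, -1.8]
finger_gap: 0.274
grip_force: 39.7
```

```bash
python3 -c "
from h import *
im,P=tray('yel'); save(im,'w8')
go((.651,.0345,.016,-14.5))"
```

```text
[  219   152   127   117 10742] rect ((649.616455078125, 27.739017486572266), (99.37437438964844, 105.59628295898438), 75.72566986083984) z [0.0028 0.0156]
delta cm [ 0.15 -0.02  8.43] twist -0.004
j [-0.03  0.21  1.74 -0.    1.19  0.23] t 20.2 pos [0.6509 0.033  0.1003] yaw -14.7
```

View pics/w8.png

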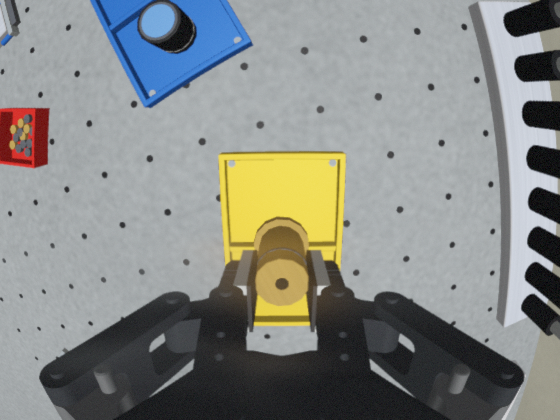

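The post hangs upright over the far bay (px 219–345, 152–242). Lowering.

Call:
send_rows --deltas '[[[0.1,0,2],0],[[0.1,0,5],0],[[0.1,0,7],0],[[0.1,0,7.8],0],[[0.1,0,8],0],[[0.1,0,8],0],[[0.1,0,8],0],[[0.1,0,8],0]]'

```text
clock: 21.0
tool_pos: [0.6535, 0.035, 0.0226]
orientation: [[0.253, 0.967, 0.003], [0.967, -0.253, -0.0], [0.001, 0.003, -1.0]]
ft_force: [0.1, 0.5, -1.8]
finger_gap: 0.271
grip_force: 39.7
```

Call:
send_rows --deltas '[[[0,0,0.1],0],[[0,0,0.2],0],[[0,0,0.2],0]]'

```text
clock: 21.3
tool_pos: [0.6523, 0.0352, 0.0188]
orientation: [[0.253, 0.967, -0.0], [0.967, -0.253, 0.0], [-0.0, -0.0, -1.0]]
ft_force: [-0.5, 0.2, -2.0]
finger_gap: 0.266
grip_force: 39.7
```

Call:
send_rows --deltas '[[[0,0,0.1],0],[[0,0,0.2],0],[[0,0,0.2],0]]'

```text
clock: 21.6
tool_pos: [0.6522, 0.0351, 0.0166]
orientation: [[0.253, 0.967, -0.0], [0.967, -0.253, -0.0], [-0.0, -0.0, -1.0]]
ft_force: [-0.3, 0.3, -2.3]
finger_gap: 0.272
grip_force: 39.7
```

Call:
send_rows --deltas '[[[0,0,0.1],0],[[0,0,0.1],0]]'

```text
clock: 21.8
tool_pos: [0.6525, 0.0351, 0.016]
orientation: [[0.253, 0.967, 0.0], [0.967, -0.253, -0.0], [0.0, 0.0, -1.0]]
ft_force: [-0.8, 0.7, -1.1]
finger_gap: 0.272
grip_force: 39.8
```

Call:
send_rows --deltas '[[[0,0,0.1],0],[[0,0,0.1],0]]'

```text
clock: 22.0
tool_pos: [0.6526, 0.0352, 0.0159]
orientation: [[0.253, 0.967, 0.0], [0.967, -0.253, 0.0], [0.0, 0.0, -1.0]]
ft_force: [-3.3, 0.6, 4.1]
finger_gap: 0.269
grip_force: 40.3
```

Call:
send_rows --deltas '[[[0,0,0],0],[[0,0,0],0],[[0,0,0],0],[[0,0,-0.5],0],[[0,0,-2.5],0],[[0,0,-6],0],[[0,0,-9],0],[[0,0,-10.5],0],[[0,0,-10.5],0]]' --gripper 0.45

```text
clock: 22.9
tool_pos: [0.6544, 0.035, 0.1234]
orientation: [[0.253, 0.967, 0.006], [0.967, -0.253, -0.0], [0.001, 0.006, -1.0]]
ft_force: [0.1, 0.2, 0.6]
finger_gap: 0.549
grip_force: 0.0
```

```bash
python3 -c "
from h import *
im,P=tops(.044,.062,(.55,.75,-.1,.12)); save(im,'w9')
go((.398,-.2945,.12,-14.5))"
```

```text
top px [278. 211.] 875 circle 652.5 36.2 r 12.6 median [0.6529 0.0373 0.0537]
delta cm [-3.834e+01 -1.632e+01  3.000e-02] twist -0.003
j [-0.03  0.2   1.72  0.    1.22  0.23] t 22.9 pos [0.653  0.0351 0.1208] yaw -14.7
```

Post A is placed, with its top at 0.054 m as expected. Next, the second post.

Call:
send_rows --deltas '[[[-38.3,-16.3,0],0],[[-38.3,-16.3,0],0],[[-38.3,-16.3,0],0],[[-38.3,-16.3,0],0],[[-38.3,-16.3,0],0],[[-38.3,-16.3,0],0],[[-38.3,-16.3,0],0],[[-38.3,-16.3,0],0],[[-38.3,-16.3,0],0],[[-38.3,-16.3,0],0],[[-38.3,-16.3,0],0],[[-38.3,-16.3,0],0],[[-38.3,-16.3,0],0]]' --gripper 0.25

```text
clock: 24.25
tool_pos: [0.3982, -0.2931, 0.1193]
orientation: [[0.251, 0.968, -0.001], [0.968, -0.251, 0.001], [0.001, -0.001, -1.0]]
ft_force: [-0.1, 0.2, 0.0]
finger_gap: 0.746
grip_force: 0.0
```

```bash
python3 -c "
from h import *
im,P=tops(.044,.058,(.3,.5,-.38,-.05)); save(im,'w10')
go((.398,-.2945,.011,-14.5))"
```

```text
top px [282. 214.] 830 circle 398.2 -294.3 r 12.6 median [ 0.3985 -0.2932  0.0498]
delta cm [-1.400e-01  1.000e-02  1.086e+01] twist -0.001
j [-0.74 -0.15  2.08  0.    1.22 -0.49] t 24.3 pos [ 0.3983 -0.2932  0.1196] yaw -14.6
```

Call:
send_rows --deltas '[[[-0.1,0,3],0],[[-0.1,0,6.5],0],[[-0.1,0,9.2],0],[[-0.1,0,10.6],0],[[-0.1,0,10.9],0],[[-0.1,0,10.9],0],[[-0.1,0,10.9],0]]'

```text
clock: 25.0
tool_pos: [0.3987, -0.296, 0.0126]
orientation: [[0.253, 0.967, 0.002], [0.967, -0.253, -0.002], [-0.001, 0.003, -1.0]]
ft_force: [-0.6, -1.5, 0.3]
finger_gap: 0.751
grip_force: 0.0
```

Call:
send_rows --deltas '[[[0,0,0],0],[[0,0,0],0],[[0,0,0],0],[[0,0,0],0],[[0,0,0],0],[[0,0,0],0]]' --gripper 1

```text
clock: 25.6
tool_pos: [0.3981, -0.2957, 0.012]
orientation: [[0.253, 0.967, 0.001], [0.967, -0.253, -0.001], [-0.001, 0.001, -1.0]]
ft_force: [-1.5, 0.6, 6.6]
finger_gap: 0.271
grip_force: 39.3
```

Call:
send_rows --deltas '[[[0,0,-1.5],0],[[0,0,-4.5],0],[[0,0,-8],0],[[0,0,-9],0],[[0,0,-9],0],[[0,0,-9],0]]'

```text
clock: 26.2
tool_pos: [0.3966, -0.2943, 0.0991]
orientation: [[0.253, 0.967, -0.002], [0.967, -0.253, 0.002], [0.001, -0.002, -1.0]]
ft_force: [-0.5, 0.8, -2.4]
finger_gap: 0.273
grip_force: 39.5
```

```bash
python3 -c "
from h import *
s=manip.sense();print(s['finger_gap'],s['grip_force'],s['ft_force'])
go((.6315,-.0395,.10,-14.5))"
```

```text
0.2728242192171931 39.47290062904358 [-0.53273743  0.75019539 -2.38275284]
delta cm [30.6  16.27 -0.08] twist -0.003
j [-0.75 -0.13  2.09  0.    1.18 -0.49] t 26.2 pos [ 0.3966 -0.2943  0.0991] yaw -14.7
```

Call:
send_rows --deltas '[[[2,1.1,0],0],[[5.5,2.9,0],0],[[9.5,5,0],0],[[13.5,7.2,0],0],[[17.5,9.3,0],0],[[21.5,11.4,0],0],[[25.5,13.5,0],0],[[28.5,15.2,0],0],[[30.5,16.2,0],0],[[30.6,16.3,0],0],[[30.6,16.3,0],0],[[30.6,16.3,0],0]]'

```text
clock: 27.4
tool_pos: [0.6312, -0.041, 0.0991]
orientation: [[0.254, 0.967, -0.003], [0.967, -0.254, 0.0], [-0.001, -0.003, -1.0]]
ft_force: [0.1, 0.7, -1.2]
finger_gap: 0.273
grip_force: 39.6
```

```bash
python3 -c "
from h import *
go((.6315,-.0395,.016,-14.5))"
```

```text
delta cm [0.16 0.02 8.31] twist -0.004
j [-0.15  0.18  1.78 -0.    1.19  0.11] t 27.4 pos [ 0.6312 -0.041   0.0991] yaw -14.7
```

Call:
send_rows --deltas '[[[0.1,0,2],0],[[0.1,0,5],0],[[0.1,0,7],0],[[0.1,0,7.8],0],[[0.1,0,8],0],[[0.1,0,8],0],[[0.1,0,8],0],[[0.1,0,8],0]]'

```text
clock: 28.2
tool_pos: [0.634, -0.0396, 0.0225]
orientation: [[0.253, 0.967, 0.003], [0.967, -0.253, -0.0], [0.0, 0.003, -1.0]]
ft_force: [0.7, 0.3, -0.9]
finger_gap: 0.27
grip_force: 39.6
```

Call:
send_rows --deltas '[[[0,0,0.1],0],[[0,0,0.2],0],[[0,0,0.2],0]]'

```text
clock: 28.5
tool_pos: [0.6328, -0.0393, 0.0189]
orientation: [[0.253, 0.967, -0.0], [0.967, -0.253, 0.0], [-0.0, -0.0, -1.0]]
ft_force: [0.1, 0.9, -1.9]
finger_gap: 0.266
grip_force: 39.6
```

Call:
send_rows --deltas '[[[0,0,0.1],0],[[0,0,0.1],0]]'

```text
clock: 28.7
tool_pos: [0.6328, -0.0393, 0.0177]
orientation: [[0.253, 0.967, -0.0], [0.967, -0.253, 0.0], [-0.0, -0.0, -1.0]]
ft_force: [-0.5, -0.8, -2.1]
finger_gap: 0.272
grip_force: 39.6
```

Call:
send_rows --deltas '[[[0,0,0.1],0],[[0,0,0.2],0],[[0,0,0.2],0]]'

```text
clock: 29.0
tool_pos: [0.633, -0.0394, 0.0161]
orientation: [[0.253, 0.967, 0.0], [0.967, -0.253, 0.0], [0.0, 0.0, -1.0]]
ft_force: [-0.1, 1.5, -0.5]
finger_gap: 0.268
grip_force: 39.8
```

Call:
send_rows --deltas '[[[0,0,0.05],0],[[0,0,0.05],0]]'

```text
clock: 29.2
tool_pos: [0.633, -0.0394, 0.016]
orientation: [[0.253, 0.967, 0.0], [0.967, -0.253, 0.0], [0.0, 0.0, -1.0]]
ft_force: [-2.8, 0.8, 3.3]
finger_gap: 0.273
grip_force: 40.0
```

Call:
send_rows --deltas '[[[0,0,0],0],[[0,0,0],0],[[0,0,0],0],[[0,0,-0.5],0],[[0,0,-2.5],0],[[0,0,-6],0],[[0,0,-9],0],[[0,0,-12],0],[[0,0,-14],0],[[0,0,-14],0]]' --gripper 0.45

```text
clock: 30.2
tool_pos: [0.6355, -0.0397, 0.1603]
orientation: [[0.253, 0.967, 0.008], [0.967, -0.253, -0.001], [0.001, 0.008, -1.0]]
ft_force: [-0.5, 0.1, 0.1]
finger_gap: 0.547
grip_force: 0.0
```

```bash
python3 -c "
from h import *
im,P=tops(.044,.062,(.55,.75,-.1,.12))
go((.40,.297,.155,-76))"
```

```text
top px [277. 110.] 686 circle 652.5 35.7 r 12.6 median [0.6526 0.0357 0.0539]
top px [278. 198.] 667 circle 633.4 -37.6 r 12.6 median [ 0.6338 -0.0367  0.0538]
delta cm [ 26.63 -31.17   0.14] twist 1.07
j [-0.15  0.13  1.74 -0.    1.28  0.11] t 30.2 pos [ 0.6341 -0.0396  0.1575] yaw -14.7
```

Both posts are standing (tops at 0.0538 m). Now to the plug.

Call:
send_rows --deltas '[[[26.6,-31.2,0],1.07],[[26.6,-31.2,0],1.07],[[26.6,-31.2,0],1.07],[[26.6,-31.2,0],1.07],[[26.6,-31.2,0],1.07],[[26.6,-31.2,0],1.07],[[26.6,-31.2,0],1.07],[[26.6,-31.2,0],1.07],[[26.6,-31.2,0],1.07],[[26.6,-31.2,0],1.07],[[26.6,-31.2,0],1.07],[[26.6,-31.2,0],1.07],[[26.6,-31.2,0],1.07],[[26.6,-31.2,0],1.07]]' --gripper 0.1

```text
clock: 31.65
tool_pos: [0.399, 0.2961, 0.1552]
orientation: [[0.971, 0.241, -0.0], [0.241, -0.971, -0.0], [-0.0, 0.0, -1.0]]
ft_force: [-0.3, -0.3, 0.1]
finger_gap: 0.896
grip_force: 0.0
```

```bash
cat >> h.py <<'E'
def plug(x0,x1,y0,y1,zlo):
    im,d,P=cloud("wrist"); sel=(P[...,0]>x0)&(P[...,0]<x1)&(P[...,1]>y0)&(P[...,1]<y1)
    sil=(im.min(2)>110)|False
    m=sel&(P[...,2]>zlo)&(P[...,2]<zlo+.012)&sil
    c,l,st,ce=cv2.connectedComponentsWithStats(m.astype(np.uint8)); i=1+np.argmax(st[1:,4]); p=P[l==i]
    print("hood px",ce[i].round(),"rect",cv2.minAreaRect((p[:,:2]*1000).astype(np.float32)),"z",np.percentile(p[:,2],[5,50,95]).round(4))
    m=sel&(P[...,2]>zlo-.008)&(P[...,2]<zlo+.012); c,l,st,ce=cv2.connectedComponentsWithStats(m.astype(np.uint8)); i=1+np.argmax(st[1:,4]); p=P[l==i]
    print("all px",ce[i].round(),"rect",cv2.minAreaRect((p[:,:2]*1000).astype(np.float32)))
    return im,P
E
python3 -c "
from h import *
im,P=plug(.34,.47,.24,.36,.012); save(im,'w11')
go((.40,.297,.155,-76))"
```

```text
hood px [280. 179.] rect ((408.0494079589844, 302.560791015625), (53.445091247558594, 54.570858001708984), 4.906988143920898) z [0.0136 0.0157 0.017 ]
all px [281. 177.] rect ((406.20953369140625, 299.897216796875), (67.08501434326172, 54.67856216430664), 11.204062461853027)
delta cm [ 0.12 -0.05  0.03] twist -0.001
j [ 0.53 -0.18  2.04 -0.    1.28  1.86] t 31.7 pos [0.399  0.2963 0.1553] yaw -76.1
```

View pics/w11.png

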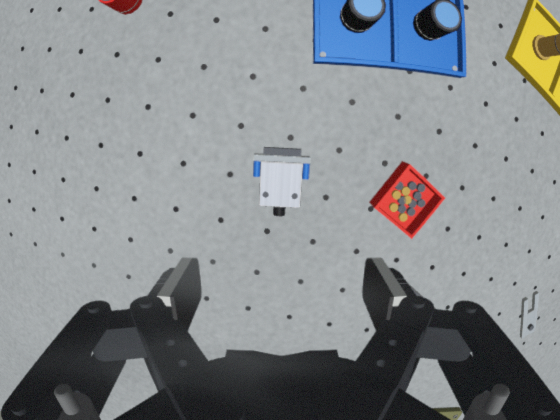

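The plug is at px (280,179), with contacts up (+tool x) and the black stub toward the gripper. The full outline measures 67.1 × 54.7 mm, which matches the given sizes. Mid-point is (0.4067, 0.3000), yaw 11.2°. I'll grip at plug x = −8 mm, i.e. (0.3989, 0.2984).

```bash
python3 -c "
from h import *
go((.3989,.2984,.04,-78.8))"
```

```text
delta cm [ 0.05 -0.21 11.53] twist 0.048
j [ 0.53 -0.18  2.04 -0.    1.28  1.86] t 31.7 pos [0.399  0.2963 0.1553] yaw -76.1
```

Call:
send_rows --deltas '[[[0,-0.2,3],0.05],[[0,-0.2,7],0.05],[[0,-0.2,10],0.05],[[0,-0.2,11.3],0.05],[[0,-0.2,11.5],0.05],[[0,-0.2,11.5],0.05],[[0,-0.2,11.5],0.05],[[0,-0.2,11.5],0.05]]' --gripper 0.35 --newtons 30

```text
clock: 32.5
tool_pos: [0.3993, 0.2997, 0.0423]
orientation: [[0.981, 0.194, 0.003], [0.194, -0.981, 0.002], [0.003, -0.001, -1.0]]
ft_force: [0.6, 0.2, 0.3]
finger_gap: 0.649
grip_force: 0.0
```

```bash
python3 -c "
from h import *
im,P=plug(.34,.47,.24,.36,.012); save(im,'w12')
go((.3989,.2984,.003,-78.8))"
```

```text
hood px [285. 216.] rect ((408.0095520019531, 300.0349426269531), (50.47312545776367, 54.18107223510742), 11.175309181213379) z [0.0137 0.0158 0.0169]
all px [285. 211.] rect ((406.6821594238281, 300.24786376953125), (67.73483276367188, 54.620819091796875), 9.553105354309082)
delta cm [-0.05  0.11  3.91] twist -0.001
j [ 0.54 -0.04  2.12 -0.    1.06  1.91] t 32.5 pos [0.399  0.2995 0.0421] yaw -78.8
```

View pics/w12.png

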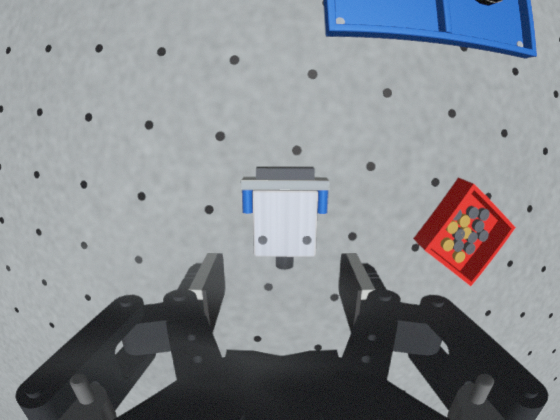

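The plug is aligned and centred between the fingers (hood px 253–317, finger midline ≈282). Descending to the table level for the grip.

Call:
send_rows --deltas '[[[0,0.1,1.5],0],[[0,0.1,3],0],[[0,0.1,3.6],0],[[0,0.1,3.8],0],[[0,0.1,3.8],0],[[0,0.1,3.8],0]]'

```text
clock: 33.15
tool_pos: [0.3987, 0.2983, 0.0032]
orientation: [[0.981, 0.194, 0.001], [0.194, -0.981, 0.001], [0.001, -0.0, -1.0]]
ft_force: [0.4, -1.0, 0.4]
finger_gap: 0.65
grip_force: 0.0
```

Call:
send_rows --deltas '[[[0,0,0.1],0],[[0,0,0.1],0]]'

```text
clock: 33.35
tool_pos: [0.3984, 0.2981, 0.0018]
orientation: [[0.981, 0.194, 0.001], [0.194, -0.981, 0.0], [0.001, -0.0, -1.0]]
ft_force: [1.1, -0.7, -0.2]
finger_gap: 0.65
grip_force: 0.0
```

Call:
send_rows --deltas '[[[0,0,0],0],[[0,0,0],0],[[0,0,0],0],[[0,0,0],0],[[0,0,0],0]]' --gripper 1

```text
clock: 33.85
tool_pos: [0.3981, 0.2979, 0.0014]
orientation: [[0.981, 0.194, -0.0], [0.194, -0.981, -0.0], [-0.0, -0.0, -1.0]]
ft_force: [1.4, 0.3, -0.0]
finger_gap: 0.002
grip_force: 0.0
```

The fingers shut on nothing, so I look before doing anything else.

```bash
python3 -c "
from h import *
im,P=plug(.3,.55,.2,.4,.012); save(im,'w13'); np.savez('pics/w13.npz',im=im,P=P)
go((.3989,.2984,.003,-78.8))"
```

```text
hood px [283. 225.] rect ((408.22772216796875, 300.53472900390625), (49.74143600463867, 54.13103485107422), 10.81104564666748) z [0.0135 0.0157 0.0168]
all px [282. 217.] rect ((411.61431884765625, 301.2672119140625), (56.83311462402344, 54.48271560668945), 11.066929817199707)
delta cm [ 0.08 -0.03 -0.16] twist -0.001
j [ 0.53  0.02  2.14 -0.    0.98  1.91] t 33.9 pos [0.3981 0.2979 0.0014] yaw -78.8
```

View pics/w13.png

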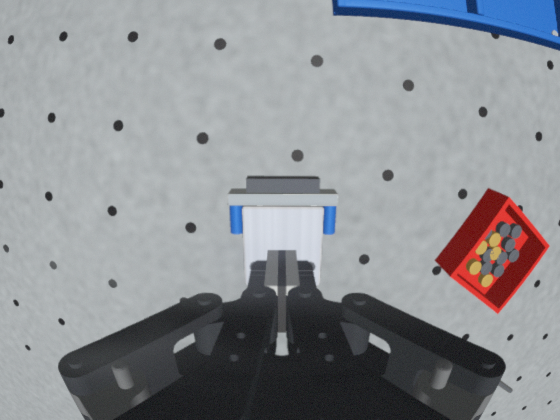

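The shut fingers sit above the hood (px 265–300, 250–310) while the TCP reads z = 0.001. I'll check the tips' real height in the depth image.

```bash
python3 -c "
from h import *
z=np.load('pics/w13.npz');P=z['P'];im=z['im']
for v in range(236,330,6): print(v,[(P[v,u]*1000).round(0).tolist() for u in (272,283,294)], im[v,283])
s=manip.sense();print(s['ft_force'],s['joint_torque'].round(1))
"
```

```text
236 [[410.0, 306.0, 15.0], [411.0, 301.0, 16.0], [413.0, 295.0, 16.0]] [206 211 221]
242 [[407.0, 305.0, 16.0], [408.0, 300.0, 15.0], [410.0, 295.0, 16.0]] [204 210 220]
248 [[404.0, 305.0, 16.0], [405.0, 299.0, 15.0], [407.0, 294.0, 17.0]] [202 207 217]
254 [[409.0, 305.0, 33.0], [409.0, 300.0, 31.0], [410.0, 295.0, 33.0]] [77 81 90]
260 [[408.0, 305.0, 38.0], [409.0, 300.0, 38.0], [410.0, 296.0, 39.0]] [65 72 78]
266 [[409.0, 305.0, 45.0], [409.0, 300.0, 45.0], [411.0, 296.0, 46.0]] [59 62 67]
272 [[408.0, 305.0, 50.0], [409.0, 300.0, 50.0], [410.0, 296.0, 50.0]] [61 62 70]
278 [[409.0, 305.0, 56.0], [409.0, 300.0, 55.0], [410.0, 296.0, 55.0]] [62 63 67]
284 [[408.0, 304.0, 60.0], [409.0, 300.0, 59.0], [410.0, 296.0, 60.0]] [61 64 72]
290 [[409.0, 304.0, 65.0], [407.0, 300.0, 60.0], [411.0, 297.0, 66.0]] [89 91 93]
296 [[410.0, 304.0, 71.0], [405.0, 299.0, 61.0], [411.0, 297.0, 71.0]] [85 84 87]
302 [[409.0, 304.0, 74.0], [402.0, 299.0, 61.0], [411.0, 297.0, 74.0]] [85 85 87]
308 [[410.0, 304.0, 79.0], [399.0, 298.0, 61.0], [411.0, 297.0, 78.0]] [82 81 83]
314 [[409.0, 304.0, 80.0], [396.0, 298.0, 60.0], [411.0, 297.0, 82.0]] [79 79 79]
320 [[406.0, 303.0, 79.0], [394.0, 297.0, 61.0], [414.0, 298.0, 88.0]] [74 75 79]
326 [[398.0, 302.0, 72.0], [391.0, 297.0, 62.0], [411.0, 298.0, 88.0]] [78 78 77]
[-0.03387317 -0.3840884  -0.38469352] [  0.  -30.9 -30.    0.    0.   -0. ]
```

The tips really end about 27 mm behind the reported TCP, which also explains the marginal first lens grip. So the plug needs a TCP reading near −0.022. I'll rise, open, then descend with force checks.

Call:
send_rows --deltas '[[[0,0,-1.5],0],[[0,0,-3],0],[[0,0,-3],0]]'

```text
clock: 34.2
tool_pos: [0.3998, 0.2989, 0.0336]
orientation: [[0.981, 0.194, 0.004], [0.194, -0.981, 0.002], [0.004, -0.001, -1.0]]
ft_force: [0.6, 0.7, -0.1]
finger_gap: -0.0
grip_force: 0.0
```

Call:
send_rows --deltas '[[[0,0,0],0],[[0,0,0],0],[[0,0,0],0],[[0,0,0],0],[[0,0,0],0]]' --gripper 0.35

```text
clock: 34.7
tool_pos: [0.3979, 0.2978, 0.031]
orientation: [[0.981, 0.194, -0.001], [0.194, -0.981, -0.0], [-0.001, 0.0, -1.0]]
ft_force: [0.1, 0.4, -0.0]
finger_gap: 0.653
grip_force: 0.0
```

Call:
send_rows --deltas '[[[0,0,1.5],0],[[0,0,3],0],[[0,0,4],0],[[0,0,4.5],0],[[0,0,4.5],0],[[0,0,4.5],0]]'

```text
clock: 35.3
tool_pos: [0.3984, 0.2981, -0.0132]
orientation: [[0.981, 0.194, 0.0], [0.194, -0.981, 0.0], [0.0, -0.0, -1.0]]
ft_force: [0.6, 0.1, 1.0]
finger_gap: 0.647
grip_force: 0.0
```

Call:
send_rows --deltas '[[[0,0,0.1],0],[[0,0,0.2],0],[[0,0,0.3],0],[[0,0,0.3],0]]'

```text
clock: 35.7
tool_pos: [0.3981, 0.2979, -0.0166]
orientation: [[0.981, 0.194, 0.0], [0.194, -0.981, -0.0], [0.0, 0.0, -1.0]]
ft_force: [-0.1, 0.3, 0.0]
finger_gap: 0.649
grip_force: 0.0
```

Call:
send_rows --deltas '[[[0,0,0.1],0],[[0,0,0.2],0],[[0,0,0.3],0],[[0,0,0.3],0]]'

```text
clock: 36.1
tool_pos: [0.398, 0.2978, -0.0198]
orientation: [[0.981, 0.194, -0.0], [0.194, -0.981, -0.0], [-0.0, 0.0, -1.0]]
ft_force: [0.0, 0.3, -0.3]
finger_gap: 0.645
grip_force: 0.0
```

Call:
send_rows --deltas '[[[0,0,0.1],0],[[0,0,0.2],0],[[0,0,0.2],0]]'

```text
clock: 36.4
tool_pos: [0.398, 0.2978, -0.0218]
orientation: [[0.981, 0.194, -0.0], [0.194, -0.981, -0.0], [-0.0, 0.0, -1.0]]
ft_force: [0.5, 0.0, 0.6]
finger_gap: 0.65
grip_force: 0.0
```

Call:
send_rows --deltas '[[[0,0,0],0],[[0,0,0],0],[[0,0,0],0],[[0,0,0],0],[[0,0,0],0]]' --gripper 1

```text
clock: 36.9
tool_pos: [0.3983, 0.298, -0.0214]
orientation: [[0.981, 0.194, 0.0], [0.194, -0.981, 0.0], [0.0, -0.0, -1.0]]
ft_force: [0.0, 0.4, 0.2]
finger_gap: 0.459
grip_force: 31.5
```

Call:
send_rows --deltas '[[[0,0,-1],0],[[0,0,-3],0],[[0,0,-6],0],[[0,0,-8.5],0],[[0,0,-9.5],0],[[0,0,-9.5],0],[[0,0,-9.5],0]]'

```text
clock: 37.6
tool_pos: [0.3974, 0.2975, 0.0724]
orientation: [[0.981, 0.194, -0.001], [0.194, -0.981, -0.001], [-0.001, 0.001, -1.0]]
ft_force: [0.2, 0.5, -2.0]
finger_gap: 0.461
grip_force: 31.4
```

```bash
python3 -c "
from h import *
s=manip.sense();print(s['finger_gap'],s['grip_force'],s['ft_force'])
go((.5776,-.2244,.075,-83.6))"
```

```text
0.46148710706823254 31.405325531959534 [ 0.17023079  0.48886356 -1.99105671]
delta cm [ 7.57 54.69 -0.24] twist 0.083
j [ 0.53 -0.09  2.11 -0.    1.13  1.91] t 37.6 pos [0.3974 0.2975 0.0724] yaw -78.8
```

Call:
send_rows --deltas '[[[0.3,2,0],0.01],[[0.8,5.5,0],0.02],[[1.4,9.8,0],0.03],[[2,14.3,0],0.04],[[2.6,18.8,0],0.05],[[3.2,23.3,0],0.06],[[3.9,27.8,0],0.07],[[4.5,32.3,0],0.08],[[5.1,36.8,0],0.08],[[5.7,41.3,0],0.08],[[6.3,45.8,0],0.08],[[6.9,50,0],0.08],[[7.4,53.2,0],0.08],[[7.6,54.5,0],0.08],[[7.6,54.7,0],0.08],[[7.6,54.7,0],0.08],[[7.6,54.7,0],0.08],[[7.6,54.7,0],0.08]]'

```text
clock: 39.4
tool_pos: [0.5782, -0.2226, 0.0732]
orientation: [[0.993, 0.116, -0.001], [0.116, -0.993, 0.0], [-0.0, -0.001, -1.0]]
ft_force: [-0.1, -0.4, -0.9]
finger_gap: 0.459
grip_force: 31.4
```

```bash
python3 -c "
from h import *
im,P=tray('green'); save(im,'w14')
go((.5776,-.2244,-.0172,-83.6))"
```

```text
[  175   137   222   131 17212] rect ((586.27587890625, -223.82162475585938), (99.22660064697266, 159.20603942871094), 6.748720645904541) z [0.0028 0.0155]
delta cm [-0.09  0.16  9.06] twist 0.005
j [-0.45  0.18  1.83  0.    1.14  1.  ] t 39.5 pos [ 0.5784 -0.2228  0.0734] yaw -83.3
```

View pics/w14.png

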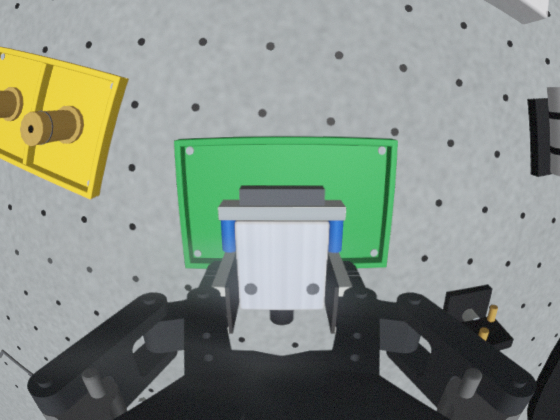

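The plug is level over the green tray (px 175–397, 137–268), and the tray centre (0.5863, −0.2238) is confirmed. Mirror mount at right is untouched and clear of the fingers. Lowering.

Call:
send_rows --deltas '[[[-0.1,0.1,2],0],[[-0.1,0.1,5],0],[[-0.1,0.1,7.2],0],[[-0.1,0.1,8.2],0],[[-0.1,0.1,8.4],0],[[-0.1,0.1,8.4],0],[[-0.1,0.1,8.4],0],[[-0.1,0.1,8.4],0]]'

```text
clock: 40.25
tool_pos: [0.5788, -0.2256, -0.009]
orientation: [[0.993, 0.115, 0.002], [0.115, -0.993, -0.001], [0.002, 0.001, -1.0]]
ft_force: [-0.2, 0.5, -0.4]
finger_gap: 0.46
grip_force: 31.4
```

Call:
send_rows --deltas '[[[0,0,0.1],0],[[0,0,0.2],0],[[0,0,0.3],0],[[0,0,0.3],0]]'

```text
clock: 40.65
tool_pos: [0.5775, -0.2251, -0.0138]
orientation: [[0.993, 0.115, -0.0], [0.115, -0.993, 0.0], [-0.0, -0.0, -1.0]]
ft_force: [-0.5, 0.2, -1.1]
finger_gap: 0.456
grip_force: 31.4
```

Call:
send_rows --deltas '[[[0,0,0.1],0],[[0,0,0.2],0],[[0,0,0.2],0]]'

```text
clock: 40.95
tool_pos: [0.5776, -0.2251, -0.0158]
orientation: [[0.993, 0.115, -0.0], [0.115, -0.993, 0.0], [-0.0, -0.0, -1.0]]
ft_force: [-0.8, -0.5, -0.5]
finger_gap: 0.456
grip_force: 31.4
```

Call:
send_rows --deltas '[[[0,0,0.1],0],[[0,0,0.1],0]]'

```text
clock: 41.15
tool_pos: [0.5776, -0.2251, -0.0168]
orientation: [[0.993, 0.115, -0.0], [0.115, -0.993, 0.0], [-0.0, -0.0, -1.0]]
ft_force: [-0.6, -1.0, 0.2]
finger_gap: 0.461
grip_force: 31.4
```

Call:
send_rows --deltas '[[[0,0,0.1],0],[[0,0,0.1],0]]'

```text
clock: 41.35
tool_pos: [0.5779, -0.2253, -0.0174]
orientation: [[0.993, 0.114, 0.0], [0.114, -0.993, -0.0], [0.0, 0.0, -1.0]]
ft_force: [-1.1, 0.1, 0.4]
finger_gap: 0.457
grip_force: 31.5
```

Call:
send_rows --deltas '[[[0,0,0.05],0],[[0,0,0.05],0]]'

```text
clock: 41.55
tool_pos: [0.5779, -0.2252, -0.0174]
orientation: [[0.993, 0.115, 0.0], [0.115, -0.993, -0.0], [0.0, 0.0, -1.0]]
ft_force: [-2.3, 1.4, 4.7]
finger_gap: 0.456
grip_force: 32.0
```

Call:
send_rows --deltas '[[[0,0,0],0],[[0,0,0],0],[[0,0,0],0],[[0,0,-0.5],0],[[0,0,-2.5],0],[[0,0,-6],0],[[0,0,-9],0],[[0,0,-12],0],[[0,0,-15],0],[[0,0,-17],0],[[0,0,-17],0],[[0,0,-17],0]]' --gripper 0.35

```text
clock: 42.75
tool_pos: [0.5777, -0.2251, 0.1518]
orientation: [[0.993, 0.115, 0.0], [0.115, -0.993, -0.0], [0.0, 0.0, -1.0]]
ft_force: [0.8, 0.4, -0.4]
finger_gap: 0.651
grip_force: 0.0
```

```bash
python3 -c "
from h import *
im,P=plug(.50,.67,-.29,-.16,.0175)
sc,d,Q=cloud('side'); sw,d,_=cloud('scene')
np.savez('pics/fin.npz',im=sc,P=Q)
C=np.zeros((560,800,3),np.uint8); C[:560,:]=0
C[:300,:400]=cv2.resize(im,(400,300)); C[:260,400:]=cv2.resize(sw[140:335,180:480],(400,260)); 
C[300:560,:400]=cv2.resize(sc[140:335,180:480],(400,260)); save(C,'fin')
m=(Q[...,2]>.03)&(Q[...,0]>.45)&(Q[...,0]<.56)&(Q[...,1]<-.36)&(Q[...,1]>-.46); print('mirror',np.percentile(Q[m],[3,97],axis=0).round(3)); print(manip.sense()['clock'])"
```

```text
hood px [282. 181.] rect ((587.5025024414062, -222.71200561523438), (50.21288299560547, 53.898414611816406), 4.267027378082275) z [0.0181 0.0197 0.021 ]
all px [282. 178.] rect ((585.981201171875, -223.25546264648438), (67.0031967163086, 54.54922103881836), 6.2849626541137695)
mirror [[ 0.49  -0.432  0.032]
 [ 0.516 -0.394  0.065]]
42.9
```

View pics/fin.png

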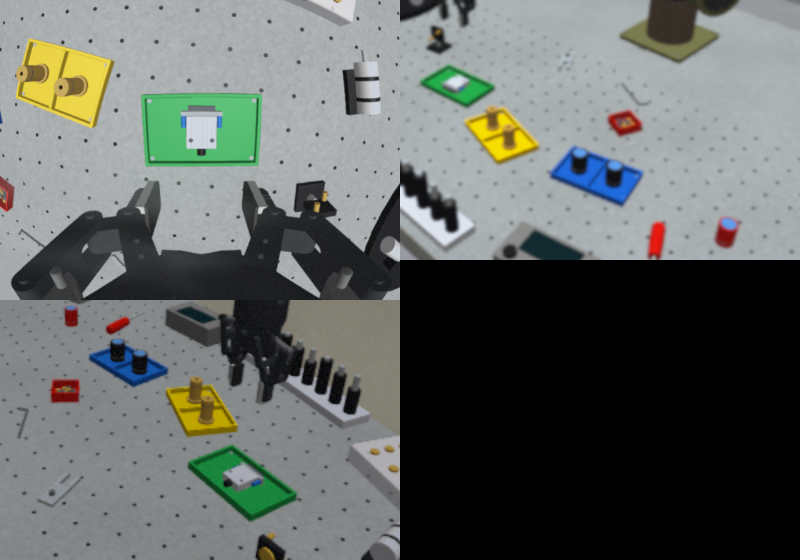

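The final picture shows both tubes standing in the blue bays, both posts in the yellow bays, and the plug flat and centred in the green tray at (201,130) in the wrist view. Its hood top is at 0.020 m, as expected. The mirror mount and red tube have not moved, and the gripper is clear of everything. Handing in.

```bash
python3 -c "
from h import *
print(manip.hand_in())"
```

```text
the job is handed in; nothing more can be done
None
```

I handed the job in after about 43 s of robot time: both lens tubes stand in the blue tray, both posts in the yellow, and the plug lies flat in the green, with the mirror mount and red look-alike untouched; the first grasps of lens A and the plug missed because the fingers end about 27 mm short of the reported TCP, and I redid both lower.

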